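# Hold the model house against the sprung stop

### The arm

A 6-joint arm with a two-finger parallel gripper is mounted at the origin on the work surface. World frame = base frame: x ahead of the robot, y to its left, z up, the work surface at z = 0. Lengths are in m, angles in rad, forces in N, time in s.
With the tool pointing down it reaches from about 0.4 to 0.825 m from the base axis. Payload 7 kg.
Tool frame: the origin (TCP) lies at the centre of the arm's flange, where the gripper is bolted on; the fingertips stand 178 mm ahead of it and the grasp point (between the pads) lies 159 mm ahead of it; z points along the fingers, y is the direction in which the jaws open and shut (so a half turn about z gives the same grasp; the last joint's range is limited). The gripper opens to 88 mm and grips with 3 to 60 N. Pads are 19 mm wide; open, the fingers measure 130 mm over their backs; the gripper's body (78 mm by 193 mm) begins 47 mm behind the grasp point.
Start: joints at [-0.83, 0.359, 0.012, 0, -1.224, -0.288], TCP at [0.295, -0.607, 0.405] pointing down, gripper open.
Joint ranges: [-3.07, 3.07], [-1.43, 2.12], [-1.02, 1.25], [-3.03, 1.67], [-3.05, -0], [-3.03, 3.03]. Speed limits (rad/s): [2.39, 2.39, 3.01, 3.14, 3.14, 3.14].

### API

Orientations are given as [roll, pitch, yaw] about the fixed x, y, z axes, in that order (R = Rz(yaw) Ry(pitch) Rx(roll)).
In Python, from station import * gives the robot as it stands.
- The arm moves only by the tool send_rows, never from a script. Its argument "motion" is a list of rows, each an object with "offset": the shift along the tool's x, y, z in cm, a list of three; "turn": the turn about the tool's z in degrees. In form: [{"offset": [x, y, z], "turn": turn}, ...]. A call has 1 to 8 rows; each row is the pose to reach, as a shift and turn from the pose commanded when the call began, along the tool's axes at that moment; what a row does not reach only later rows make up. A row lasts 1/10 s, in which the tool goes at most 50 mm and 8.59 degrees, less where a joint would pass 70% of its speed; a pose out of reach is approached as far as the arm can. A call with a gripper value outside its range is refused whole. "hand" is the opening, from -1 (shut) to 1 (fully open), set as the call begins (left out, the last holds). The fingers move at their own pace and stop on an object; "squeeze" is the grip in N (left out, the last holds). Time passes only in rows, so rows that repeat a pose let the fingers close. It gives the time, the measured TCP pose, the force and the opening at its end, in the units of the state.
- get_state(): the state, without advancing time (a new reading comes with each control period).
- grab_frame(name): name is "scene" or "top"; returns a dict with "frame" (480x640x3 uint8, blue, green, red), "range_z" (480x640 float32, m along the optical axis (not along the pixel's ray), 0 where there is no reading), "vertical_fov" (degrees; the focal length in pixels is half the picture's height over the tangent of half this angle, whatever the lens; pixels are square), "cx", "cy" (the principal point, pixels), "k1" (the pictures are not rectified: a ray, as slopes to the right and down, at radius r is drawn at 1 + k1 r^2 times it, then the intrinsics apply), "cam_to_world" (4x4, takes a point from camera to world coordinates). Camera axes: x right, y up, looking along -z (the intrinsics and any distortion apply to the point x, -y, -z); pixel columns grow to the right and rows downward; lengths in m; the calibration is good to about 2 mm. A picture is of the moment at which its call begins.
- job_done(): hands the job in, once; it reports no verdict.
The state is a dict: "t": time; "q": joint angles; "qd": joint speeds; "joint_efforts": joint torques, N m; "eef_pos": TCP position; "ee_rot": TCP orientation; "force": force on the tool from outside, world axes, zero at the start; "moment": the same for the moment, N m; "width": finger opening in m.
Only numpy, scipy, OpenCV 4.12 (cv2) and the standard library are available. Lean on these libraries where they do the work, as an engineer would, in place of code of your own. Each camera call takes 0.05 s, during which the arm holds its last target. There are 200 camera calls.

### The job

Pick up the little model house that has a chimney, set it down on the bed of the assembly jig and press one of its gable ends squarely and centrally against the spring-loaded stop, gently, pushing the stop back until its pointer stands about midway between the two marks. Keep pressing steadily like that for three seconds, as a third hand for the person who will screw the house down, and finish while still gripping and pressing it: do not let go. Leave the house without a chimney and everything else on the bench where they are.

Things in the scene. Friction and masses are not known exactly. Their poses are not given: they have to be found in the camera images.
- house: Model house, cream walls, brown saddle roof, the only one with a CHIMNEY. 80 mm long (own x, along the ridge), 48 mm wide (y), long walls plumb and flush with the roof edges, eaves at 40 mm, ridge 63 mm, chimney top 77 mm and 16 mm off centre to own +x. About 0.16 kg. Origin: centre of underside; stands upright on the bench (z = 0). Either gable end may face the stop. Grip across the long walls.
- shed: The other model house: same size and colours, but without a chimney. Origin: centre of its underside. Not to be moved.
- jig: Assembly jig, fixed: wooden bed 240 mm (own x) by 130 mm (own y), top 15 mm above the bench, dark centre line along x at y = 0. Origin: under the bed's centre, at bench height. Own +x is the pressing direction, towards the stop; the bed is clear from x = -120 mm to the stop. Fixed back block at x = 104 to 116 mm, 32 mm above the bed. Marked strip, 12 mm high: x = 64 to 116, y = 44 to 58 mm.
- stop (a joint): Travel of the spring-loaded stop along the jig's +x, in m: 0 = free (at the start), 0.045 = end of travel. Spring: 4 N per 10 mm (400 N/m, no preload). The pointer on its +y side moves with it over the fixed strip with two dark cross marks: at the first mark at 0.014 (5.6 N), at the second at 0.028 (11.2 N); midway is 0.021 (8.4 N).
- stop_face (a point): Centre of the front face (towards the jig's -x) of the steel stop plate, which moves with it; with the stop free it lies at x = 51.5 mm, y = 0, z = 34 mm in the jig's frame. The plate is 64 mm wide (jig y), 8 mm thick, and spans 2 to 36 mm above the bed.
- parapet: Bystander: piece of bridge parapet with a rusty railing, 110 x 10 x 29 mm. Origin under its centre.
- lamp: Bystander: model street lamp, black post 90 mm high on a round foot 32 mm across. Origin under the foot.
- wagon: Bystander: brown model goods wagon, 90 x 30 x 41 mm. Origin under its centre.
- glue: Bystander: small white glue bottle, 36 mm across, 95 mm high. Origin under its centre.
- driver: Bystander: screwdriver lying on the bench.
- tray: Bystander: aluminium parts tray 100 x 80 x 22 mm. Origin under its centre.

How it is judged:
On the way, in this order (a step that is already met when the one before it is completed fails the run):
1. the house with the chimney is lifted off the bench in the gripper (height (world z) of house above 0.02 m and contact force between the fingers and house above 2 N), for 0.2 s.
2. the house, low on the bed, square and central, is gripped and pressed against the stop with 5 to 12 N for two seconds (contact force between house and stop between 5 and 12 N and contact force between the fingers and house above 2 N and z of house in the frame of jig between 0.01 and 0.021 m and y of house in the frame of jig between -0.012 and 0.012 m and angle between the x axis of house and the x axis of jig, either way round below 0.12 rad and angle between house's own z axis and vertical below 0.1 rad), for 2 s.
At the end, for the whole second after the job is handed in: The house with the chimney is still touched by the fingers (over 2 N) and pressed against the stop with 5 to 12 N, at rest (under 10 mm/s), its underside on the bed or less than 6 mm above it, within 12 mm of the jig's centre line, its ridge within 0.12 rad of the jig's x and upright within 0.1 rad (all of step 2 and linear speed of house below 0.01 m/s); the arm keeps its last pose, push and grip.
It fails at once if the stop is rammed: more than 20 N between house and stop (contact force between house and stop above 20 N).
It fails at once if the house without a chimney or another bystander is moved more than 20 mm or knocked over (distance of any of shed, parapet, lamp, wagon, glue, driver, tray from where it was at the start of the episode above 0.02 m or angle between any of shed, parapet, lamp, wagon, glue's own z axis and vertical above 0.5 rad).
It also fails if it takes over 48 s, if anything falls off the work surface, if the arm or the gripper's body presses on something with over 40 N, if the wrist force passes 120 N, or if a joint passes its speed limit or range.

## Working session

There is one attempt and no reset: what is moved stays moved. The work goes in short steps, Python scripts to look and compute and a tool call to move; the robot and the scene stay as the last step left them, time stands still between calls to the robot, and variables do not carry over. Pictures are saved under pics/ and viewed, about 8 in all and at most 12, crops included, and the job is handed in when it is done.

Besides the shell and the picture viewer there is one more tool, called after "Emit:" by a JSON object that holds its "api" and its "payload", one argument or row to a line. send_rows: Moves the arm, as the interface text tells. Its arguments: {"type":"object","properties":{"motion":{"type":"array"},"hand":{"type":"number"},"squeeze":{"type":"number"}},"required":["motion"]}

```bash
mkdir -p pics; cat > h.py <<'E'
from station import *
import numpy as np, cv2
def K(f):
    h,w=f["frame"].shape[:2]; F=h/2/np.tan(np.radians(f["vertical_fov"])/2)
    return np.array([[F,0,f["cx"]],[0,F,f["cy"]],[0,0,1.]]), np.array([f["k1"],0,0,0.])
def slopes(f,px):
    k,d=K(f); return cv2.undistortPoints(np.float64(px).reshape(-1,1,2),k,d).reshape(-1,2)
def plane(f,px,z):
    s=slopes(f,px); T=np.array(f["cam_to_world"]); r=np.c_[s[:,0],-s[:,1],-np.ones(len(s))]@T[:3,:3].T
    o=T[:3,3]; return o+r*((z-o[2])/r[:,2])[:,None]
def depthpts(f,px):
    px=np.int32(px).reshape(-1,2); s=slopes(f,px); Z=f["range_z"][px[:,1],px[:,0]]; T=np.array(f["cam_to_world"])
    return (np.c_[s[:,0],-s[:,1],-np.ones(len(s))]*Z[:,None])@T[:3,:3].T+T[:3,3]
E
python3 - <<'E'
from h import *
for n in ("scene","top"):
    f=grab_frame(n); cv2.imwrite(f"pics/{n}0.png",f["frame"]); T=np.array(f["cam_to_world"]); print(n,T.round(3).tolist(),f["vertical_fov"],f["cx"],f["cy"],f["k1"])
print(get_state())
E
```

```text
scene [[0.421, -0.546, 0.724, 1.357], [0.907, 0.261, -0.331, -0.362], [-0.009, 0.796, 0.605, 0.724], [0.0, 0.0, 0.0, 1.0]] 55.45594298099657 318.266537063457 231.9520745862794 0.008126194047717064
top [[-0.009, 0.994, -0.107, 0.418], [-1.0, -0.009, 0.007, 0.002], [0.006, 0.107, 0.994, 1.435], [0.0, 0.0, 0.0, 1.0]] 47.810855582169644 326.3103430256309 239.997325804528 -0.04388041044948055
{'t': 0.1, 'q': array([-8.29880988e-01,  3.59364057e-01,  1.11480484e-02, -3.46275964e-04,
       -1.22410973e+00, -2.88107531e-01]), 'qd': array([-0.00059194, -0.00081132,  0.00124995,  0.000729  , -0.00122598,
        0.00133657]), 'joint_efforts': array([ 1.91098252e-04, -5.84162021e+01,  2.93753278e+01,  7.01547414e+00,
        1.01930840e-02, -6.24458335e-05]), 'eef_pos': array([ 0.29524162, -0.60681676,  0.40377675]), 'ee_rot': array([ 3.14003377e+00, -1.22492514e-04, -2.68890266e+00]), 'force': array([-0.34045306, -0.19293651,  0.19938938]), 'moment': array([0.00444783, 0.00572945, 0.03541698]), 'width': 0.08763500645080222}
```

View pics/top0.png

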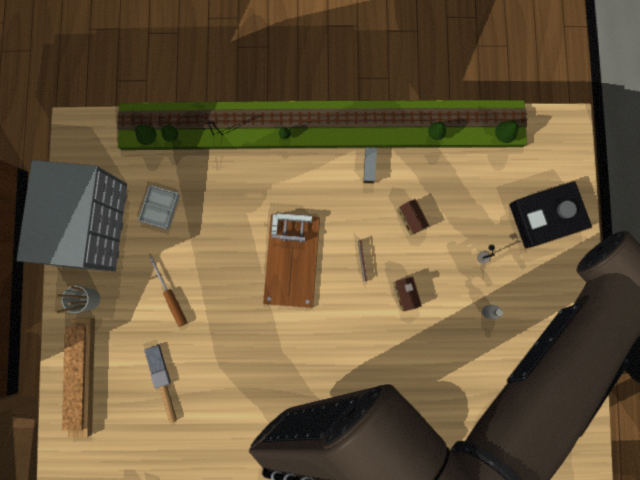

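View pics/scene0.png

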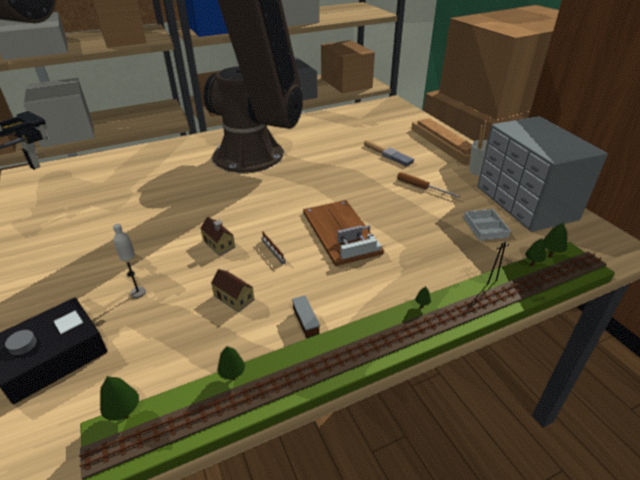

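Top view: the chimney house is at about (408,293), the shed at (413,217), and the jig at (293,260) with its stop at the upper (far) end. Next I'll zoom in on the jig and house and segment them.

```bash
python3 - <<'E'
from h import *
f=grab_frame("top"); im=f["frame"]
a=cv2.resize(im[195:320,250:350],None,fx=4.5,fy=4.5,interpolation=cv2.INTER_CUBIC)
b=cv2.resize(im[260:322,380:440],None,fx=5.5,fy=5.5,interpolation=cv2.INTER_CUBIC)
c=np.zeros((600,800,3),np.uint8); c[:a.shape[0],:a.shape[1]]=a[:600]; c[:b.shape[0],460:460+b.shape[1]]=b
cv2.imwrite("pics/crop.png",c)
# heights via depth
v,u=np.mgrid[195:325,255:445]; P=depthpts(f,np.c_[u.ravel(),v.ravel()]).reshape(v.shape+(3,))
def rect(m,off,name,z):
    n,l,s,_=cv2.connectedComponentsWithStats(m.astype(np.uint8)); i=1+s[1:,4].argmax()
    ys,xs=np.where(l==i); p=np.c_[xs+off[0],ys+off[1]]
    w=plane(f,p,z) ; r=cv2.minAreaRect(np.float32(w[:,:2]*1000)); print(name,s[i],r, "mean depth pts",P.reshape(-1,3)[ (l.ravel()==i)].mean(0) if off==(255,195) else "")
Z=P[:,:,2]
m=(Z>.03); m[:,:120]=0; m[:50]=0
rect(m,(255,195),"house>.03",.045)
m=(Z>.009)&(Z<.022); m[:,70:]=0
rect(m,(255,195),"jig bed",.015)
m=(Z>.03); m[:,70:]=0; rect(m,(255,195),"stop",.04)
print(np.percentile(Z[:40,100:],[5,50,95]))
# gray-level depth print of jig top part
print((Z[10:50:3,10:70:4]*1000).round().astype(int))
print((Z[75:120:3,135:175:3]*1000).round().astype(int))
E
```

```text
house>.03 [140  81  27  35 620] ((427.8948059082031, -215.31446838378906), (81.44284057617188, 50.59959030151367), 15.391037940979004) mean depth pts [ 0.4280114  -0.21336782  0.05842936]
jig bed [   8   19   57   94 3555] ((519.7463989257812, 84.8747329711914), (129.9306182861328, 239.8234100341797), 85.06109619140625) mean depth pts [0.49838128 0.08372695 0.01554169]
stop [ 17  19  40  28 398] ((600.736083984375, 82.68875122070312), (97.82687377929688, 67.0903091430664), 85.21501159667969) mean depth pts [0.60124956 0.07972335 0.06546358]
[-0.00461298  0.00110151  0.05819476]
[[  -2    0   -1   -6   -3   -2    0   -1    0    0   -1    0   -3    6
     4]
 [   1   -1    3   -6    4    1   -4   -1   -1    0   -3    1    5    2
     4]
 [   1   -1   -1   -3    1    5    8   -3    1   -2    4    0   -2    1
    -5]
 [   0   -1   15   46   48   -2   -2    0    3    1   -3    3    3   -3
     1]
 [  -1   -4   31   46   48   46   41   46   46   48   52   49    7   15
     0]
 [   1    2   30   28   21   37   29   32   41   51   34   42   18   17
     1]
 [  -4   -1   28   26   16   40   1
[... 1001 characters left out ...]
4   79   74   48   -5    3   -2    6   -1]
 [  -4    8   19   47   49   60   79   80   47    3    0   -2   -1   -1]
 [  -1   -8    4 1435   50   54   64   61   51   41    2   -3    1   -5]
 [   2   10    4   43   48   59   60   66   54   42   -3    0   -2    3]
 [   5    3   -2   31   45   48   58   63   57   52   -3   -2   -2   -3]
 [   3    2   -1   13   44   51   57   70   57   53   41    6   -3    2]
 [   0    1   -4    4   38   50   56   63   61   55   48   -2    2    3]
 [  -6    3    4   -2   30   45   50   60   65   55   46    4    8    5]
 [  -4    6    2   -2   12   46   52   51    0    0   -3    3   -5    0]
 [   4   -4    1    0    3    2   -4   -1    5    1    1    1    1    2]]
```

View pics/crop.png

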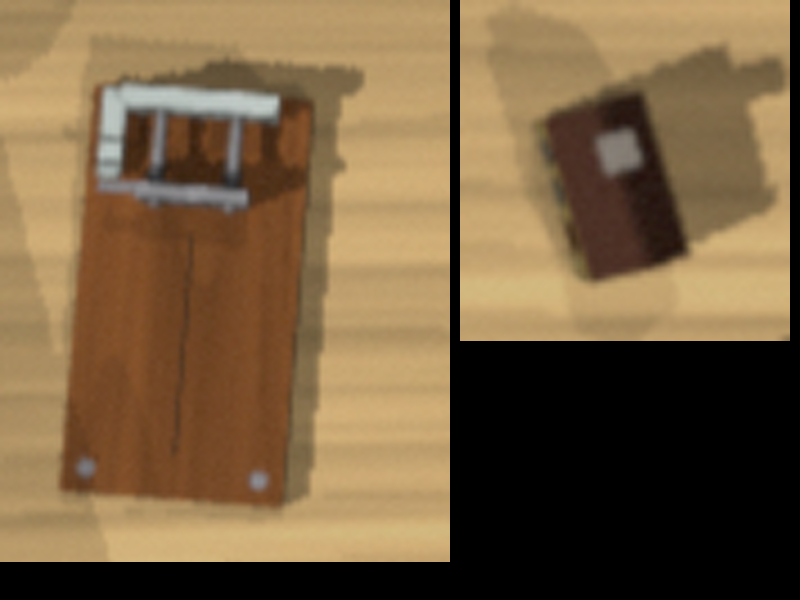

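The crop shows the jig with its stop plate at the top (world +x), the pointer strip on its +y side and the centre line clear. The chimney is at the upper (+x) end of the house. Estimates:
- **Jig:** (0.520, 0.085), yaw -4.9°
- **House:** (0.428, -0.216), yaw 15.4°

The chimney limits the grasp point to about 33 mm above the underside.

```bash
cat >> h.py <<'E'
def go(x,y,z,yawdeg):
    s=get_state(); p=s["eef_pos"]; yw=s["ee_rot"][2]
    d=np.array([x,y,z])-p; c,n=np.cos(yw),np.sin(yw)
    off=np.array([c*d[0]+n*d[1], n*d[0]-c*d[1], -d[2]])*100
    t=(-(yawdeg-np.degrees(yw))+180)%360-180
    print("offset cm",off.round(2),"turn",round(t,2),"t",s["t"],"force",s["force"].round(2),"w",round(s["width"],4),"rpy",np.degrees(s["ee_rot"]).round(2),"q",s["q"].round(2))
E
python3 -c "
from h import *
go(.428,-.216,.30,-164.6)"
```

```text
offset cm [-29.03  29.34  10.39] turn 10.54 t 0.15 force [ 0.11 -0.03 -0.11] w 0.0879 rpy [ 1.7992e+02 -1.0000e-02 -1.5406e+02] q [-0.83  0.36  0.01 -0.   -1.22 -0.29]
```

Emit:
{"api": "send_rows", "payload": {
  "motion": [
    {"offset": [-3.6,3.7,0],"turn": 2},
    {"offset": [-7.3,7.3,0],"turn": 4},
    {"offset": [-10.9,11,0],"turn": 6},
    {"offset": [-14.5,14.7,0],"turn": 8},
    {"offset": [-18.2,18.3,0],"turn": 10.5},
    {"offset": [-21.8,22,2],"turn": 10.5},
    {"offset": [-25.4,25.7,4],"turn": 10.5},
    {"offset": [-29,29.3,6],"turn": 10.5}
  ],
  "hand": 1,
  "squeeze": 40
}}

```text
t: 0.95
eef_pos: [0.421, -0.2351, 0.3528]
ee_rot: [-3.141, 0.001, -2.872]
force: [1.4, -0.5, 0.2]
width: 0.0876
```

Emit:
{"api": "send_rows", "payload": {
  "motion": [
    {"offset": [0,0,2],"turn": 0},
    {"offset": [0,0,4.4],"turn": 0},
    {"offset": [0,0,4.4],"turn": 0}
  ]
}}

```text
t: 1.25
eef_pos: [0.4199, -0.2361, 0.3064]
ee_rot: [3.139, -0.005, -2.871]
force: [-1.1, 0.8, -0.7]
width: 0.0875
```

```bash
python3 - <<'E'
from h import *
go(.428,-.216,.192,-164.6)
a=grab_frame("scene");b=grab_frame("top")
c=cv2.resize(a["frame"][150:300,120:320],None,fx=4,fy=4,interpolation=cv2.INTER_CUBIC)
cv2.imwrite("pics/pre.png",c)
E
```

```text
offset cm [-1.32  1.72 11.44] turn 0.09 t 1.25 force [-1.13  0.81 -0.67] w 0.0875 rpy [ 179.85   -0.26 -164.51] q [-0.1   0.13 -0.54 -0.   -0.9  -1.2 ]
```

View pics/pre.png

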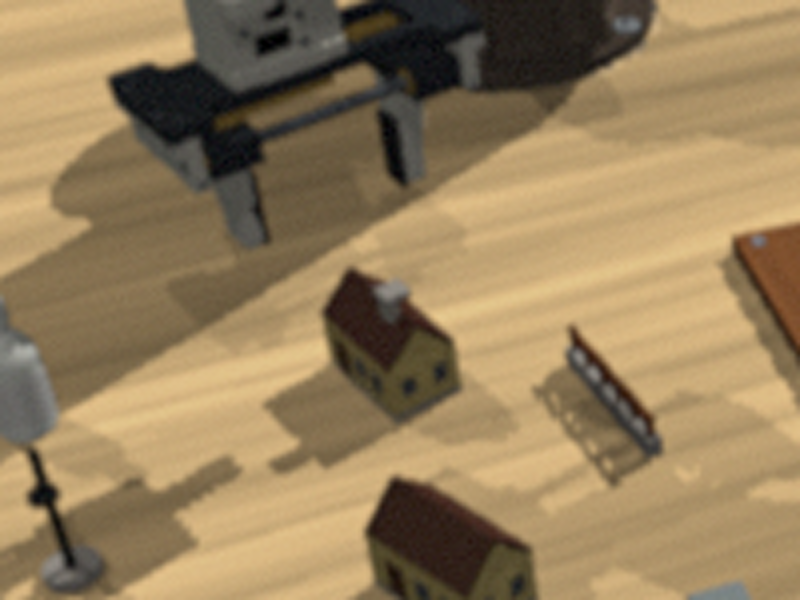

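The gripper is open above and behind the house, and nothing obstructs it.

Emit:
{"api": "send_rows", "payload": {
  "motion": [
    {"offset": [-1.3,1.7,0],"turn": 0},
    {"offset": [-1.3,1.7,1],"turn": 0},
    {"offset": [-1.3,1.7,3],"turn": 0},
    {"offset": [-1.3,1.7,5],"turn": 0},
    {"offset": [-1.3,1.7,7],"turn": 0},
    {"offset": [-1.3,1.7,9],"turn": 0},
    {"offset": [-1.3,1.7,10.5],"turn": 0},
    {"offset": [-1.3,1.7,11.2],"turn": 0}
  ]
}}

```text
t: 2.15
eef_pos: [0.4287, -0.2177, 0.1963]
ee_rot: [3.141, -0.001, -2.873]
force: [0.1, 0.3, -0.5]
width: 0.0876
```

```bash
python3 - <<'E'
from h import *
go(.428,-.216,.193,-164.6)
a=grab_frame("scene")
c=cv2.resize(a["frame"][170:290,150:310],None,fx=5,fy=5,interpolation=cv2.INTER_CUBIC)
cv2.imwrite("pics/pre2.png",c)
go(.428,-.216,.193,-164.6)
E
```

```text
offset cm [0.02 0.18 0.33] turn -0.0 t 2.15 force [ 0.07  0.27 -0.51] w 0.0876 rpy [ 1.7998e+02 -5.0000e-02 -1.6460e+02] q [-0.06  0.29 -0.66  0.   -0.62 -1.24]
offset cm [0.01 0.17 0.29] turn -0.0 t 2.2 force [-0.8  -0.79 -0.37] w 0.0876 rpy [ 1.7997e+02 -8.0000e-02 -1.6460e+02] q [-0.06  0.29 -0.66 -0.   -0.62 -1.24]
```

View pics/pre2.png

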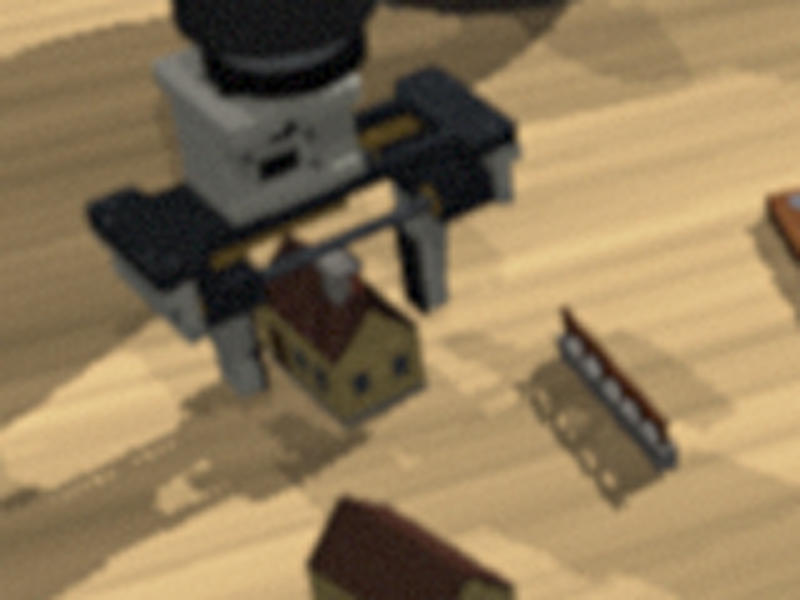

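The fingers straddle the house and the chimney clears the gripper body. I'll lower 2 mm and close.

Emit:
{"api": "send_rows", "payload": {
  "motion": [
    {"offset": [0,0.2,0.2],"turn": 0},
    {"offset": [0,0.2,0.2],"turn": 0},
    {"offset": [0,0.2,0.2],"turn": 0}
  ]
}}

```text
t: 2.5
eef_pos: [0.4287, -0.2152, 0.1958]
ee_rot: [-3.141, 0.001, -2.872]
force: [-0.7, -0.0, -0.4]
width: 0.0873
```

Emit:
{"api": "send_rows", "payload": {
  "motion": [
    {"offset": [0,0,0],"turn": 0},
    {"offset": [0,0,0],"turn": 0},
    {"offset": [0,0,0],"turn": 0},
    {"offset": [0,0,0],"turn": 0},
    {"offset": [0,0,0],"turn": 0},
    {"offset": [0,0,0],"turn": 0},
    {"offset": [0,0,0],"turn": 0},
    {"offset": [0,0,0],"turn": 0}
  ],
  "hand": -1,
  "squeeze": 40
}}

```text
t: 3.3
eef_pos: [0.4285, -0.2152, 0.195]
ee_rot: [-3.142, 0.0, -2.872]
force: [0.4, 0.5, 1.5]
width: 0.0474
```

Emit:
{"api": "send_rows", "payload": {
  "motion": [
    {"offset": [0,0,0],"turn": 0},
    {"offset": [0,0,-0.5],"turn": 0},
    {"offset": [0,0,-1.5],"turn": 0},
    {"offset": [0,0,-3],"turn": 0},
    {"offset": [0,0,-4.5],"turn": 0},
    {"offset": [0,0,-6],"turn": 0},
    {"offset": [0,0,-7],"turn": 0},
    {"offset": [0,0,-7],"turn": 0}
  ]
}}

```text
t: 4.1
eef_pos: [0.4288, -0.2152, 0.2667]
ee_rot: [-3.14, 0.003, -2.872]
force: [0.4, -0.2, -0.7]
width: 0.0476
```

```bash
python3 -c "
from h import *
go(.4998,.0866,.267,-184.94)"
```

```text
offset cm [-14.89  27.2   -0.03] turn 20.39 t 4.1 force [ 0.42 -0.17 -0.66] w 0.0476 rpy [-1.7993e+02  1.7000e-01 -1.6455e+02] q [-0.05  0.18 -0.59  0.   -0.79 -1.25]
```

Emit:
{"api": "send_rows", "payload": {
  "motion": [
    {"offset": [-1,1.8,0],"turn": 1},
    {"offset": [-3,5.4,0],"turn": 4},
    {"offset": [-5,9.1,0],"turn": 7},
    {"offset": [-7,12.8,0],"turn": 10},
    {"offset": [-9,16.4,0],"turn": 13},
    {"offset": [-11,20.1,0],"turn": 16},
    {"offset": [-13,23.7,0],"turn": 18.5},
    {"offset": [-14.2,26,0],"turn": 20.4}
  ]
}}

```text
t: 4.9
eef_pos: [0.4964, 0.0758, 0.2645]
ee_rot: [-3.142, -0.0, 3.055]
force: [0.9, -0.4, -2.6]
width: 0.0476
```

Emit:
{"api": "send_rows", "payload": {
  "motion": [
    {"offset": [0,0,0],"turn": 0},
    {"offset": [0,0,0],"turn": 0},
    {"offset": [0,0,0],"turn": 0}
  ]
}}

```text
t: 5.2
eef_pos: [0.4955, 0.0726, 0.2645]
ee_rot: [-3.141, -0.001, 3.055]
force: [0.2, -0.4, -1.6]
width: 0.0477
```

```bash
python3 - <<'E'
from h import *
go(.4998,.0866,.212,-184.94)
a=grab_frame("scene")
c=cv2.resize(a["frame"][150:290,240:420],None,fx=4.2,fy=4.2,interpolation=cv2.INTER_CUBIC)
cv2.imwrite("pics/over.png",c)
E
```

```text
offset cm [-0.3   1.43  5.25] turn -0.02 t 5.2 force [ 0.24 -0.38 -1.64] w 0.0477 rpy [-1.7996e+02 -7.0000e-02  1.7504e+02] q [ 0.54  0.22 -0.55 -0.   -0.8  -2.2 ]
```

View pics/over.png

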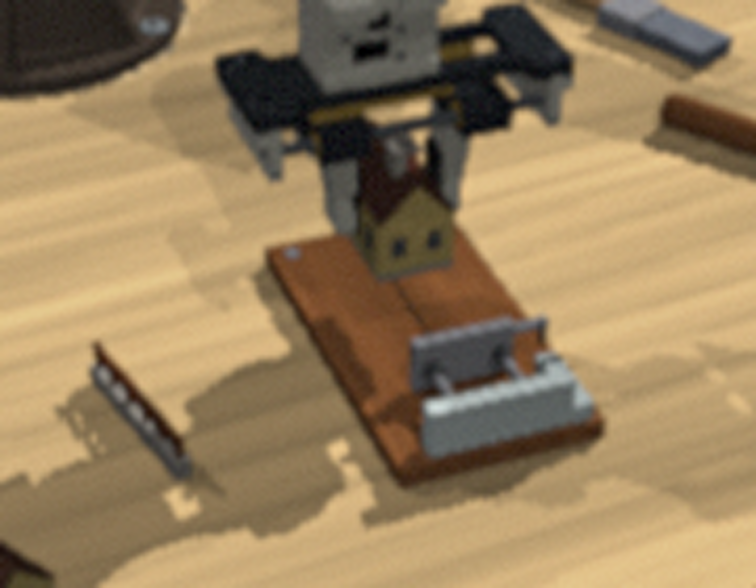

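The house is held upright, square with the jig and behind the stop. Next I'll shift 14 mm sideways and lower it.

Emit:
{"api": "send_rows", "payload": {
  "motion": [
    {"offset": [-0.3,0.7,0],"turn": 0},
    {"offset": [-0.3,1.4,0.5],"turn": 0},
    {"offset": [-0.3,1.4,1.5],"turn": 0},
    {"offset": [-0.3,1.4,2.5],"turn": 0},
    {"offset": [-0.3,1.4,3.5],"turn": 0},
    {"offset": [-0.3,1.4,4.3],"turn": 0},
    {"offset": [-0.3,1.4,4.8],"turn": 0},
    {"offset": [-0.3,1.4,4.8],"turn": 0}
  ]
}}

```text
t: 6.05
eef_pos: [0.5, 0.0867, 0.216]
ee_rot: [-3.141, -0.001, 3.055]
force: [-0.7, 0.4, -1.3]
width: 0.0478
```

Emit:
{"api": "send_rows", "payload": {
  "motion": [
    {"offset": [0,0,0.1],"turn": 0},
    {"offset": [0,0,0.2],"turn": 0},
    {"offset": [0,0,0.3],"turn": 0},
    {"offset": [0,0,0.3],"turn": 0},
    {"offset": [0,0,0.3],"turn": 0}
  ]
}}

```text
t: 6.55
eef_pos: [0.5003, 0.087, 0.2142]
ee_rot: [3.141, 0.0, 3.055]
force: [-0.0, 0.0, -1.5]
width: 0.0476
```

```bash
python3 - <<'E'
from h import *
go(.4998,.0866,.211,-184.94)
f=grab_frame("top"); im=f["frame"]
cv2.imwrite("pics/t2.png",cv2.resize(im[195:320,230:390],None,fx=4.8,fy=4.8,interpolation=cv2.INTER_CUBIC))
v,u=np.mgrid[200:310,262:325]; P=depthpts(f,np.c_[u.ravel(),v.ravel()]).reshape(-1,3)
g=grab_frame("scene"); cv2.imwrite("pics/s2.png",cv2.resize(g["frame"][170:280,260:410],None,fx=5,fy=5,interpolation=cv2.INTER_CUBIC))
go(.4998,.0866,.211,-184.94)
E
```

```text
offset cm [ 0.04 -0.04  0.32] turn -0.02 t 6.55 force [-0.03  0.05 -1.48] w 0.0476 rpy [1.7999e+02 2.0000e-02 1.7504e+02] q [ 0.56  0.3  -0.59  0.   -0.68 -2.22]
offset cm [ 0.04 -0.04  0.32] turn -0.02 t 6.65 force [-0.05  1.44 -1.48] w 0.0477 rpy [1.7999e+02 1.0000e-02 1.7504e+02] q [ 0.56  0.3  -0.59  0.   -0.68 -2.22]
```

View pics/s2.png

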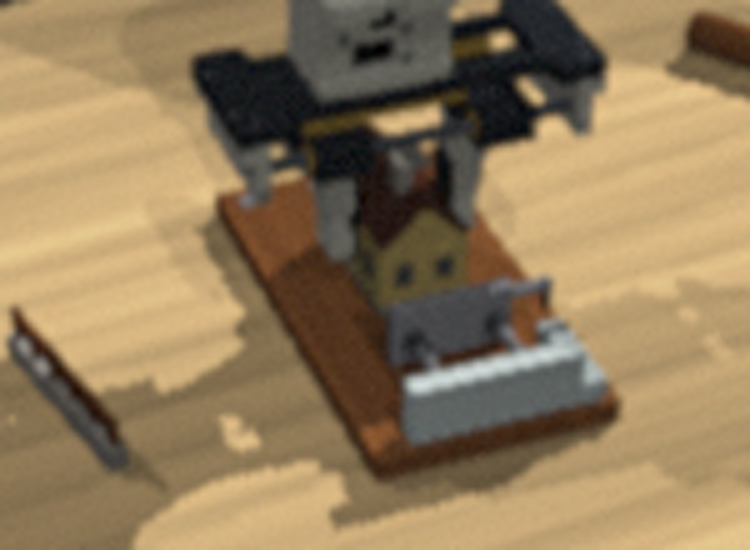

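The house is central behind the stop and still about 4 mm above the bed, since the wrist still carries its weight. I'll feel downward for contact.

Emit:
{"api": "send_rows", "payload": {
  "motion": [
    {"offset": [0,0,0.1],"turn": 0},
    {"offset": [0,0,0.2],"turn": 0},
    {"offset": [0,0,0.25],"turn": 0},
    {"offset": [0,0,0.25],"turn": 0},
    {"offset": [0,0,0.25],"turn": 0}
  ]
}}

```text
t: 7.15
eef_pos: [0.5002, 0.087, 0.2115]
ee_rot: [-3.142, -0.0, 3.055]
force: [-0.5, -0.2, -2.5]
width: 0.0478
```

Emit:
{"api": "send_rows", "payload": {
  "motion": [
    {"offset": [0,0,0.1],"turn": 0},
    {"offset": [0,0,0.1],"turn": 0},
    {"offset": [0,0,0.1],"turn": 0},
    {"offset": [0,0,0.1],"turn": 0}
  ]
}}

```text
t: 7.55
eef_pos: [0.5003, 0.087, 0.2105]
ee_rot: [3.142, 0.0, 3.055]
force: [0.5, -0.5, -1.5]
width: 0.0483
```

Emit:
{"api": "send_rows", "payload": {
  "motion": [
    {"offset": [0,0,0.05],"turn": 0},
    {"offset": [0,0,0.05],"turn": 0},
    {"offset": [0,0,0.05],"turn": 0},
    {"offset": [0,0,0.05],"turn": 0}
  ]
}}

```text
t: 7.95
eef_pos: [0.5003, 0.087, 0.21]
ee_rot: [3.142, 0.0, 3.055]
force: [-0.2, -0.5, -1.5]
width: 0.0476
```

Emit:
{"api": "send_rows", "payload": {
  "motion": [
    {"offset": [0,0,0.05],"turn": 0},
    {"offset": [0,0,0.05],"turn": 0},
    {"offset": [0,0,0.05],"turn": 0},
    {"offset": [0,0,0.05],"turn": 0}
  ]
}}

```text
t: 8.35
eef_pos: [0.5002, 0.087, 0.21]
ee_rot: [3.142, 0.0, 3.055]
force: [-2.9, 0.1, 4.4]
width: 0.0478
```

The house touched the bed at TCP z 0.210. I'll ease back 0.5 mm and approach the stop.

Emit:
{"api": "send_rows", "payload": {
  "motion": [
    {"offset": [0,0,-0.05],"turn": 0},
    {"offset": [-0.5,0,-0.05],"turn": 0},
    {"offset": [-1,0,-0.05],"turn": 0},
    {"offset": [-1.5,0,-0.05],"turn": 0},
    {"offset": [-2,0,-0.05],"turn": 0},
    {"offset": [-2.4,0,-0.05],"turn": 0},
    {"offset": [-2.6,0,-0.05],"turn": 0},
    {"offset": [-2.6,0,-0.05],"turn": 0}
  ]
}}

```text
t: 9.15
eef_pos: [0.5266, 0.0846, 0.21]
ee_rot: [-3.142, 0.0, 3.055]
force: [0.1, -0.6, 1.7]
width: 0.0476
```

Emit:
{"api": "send_rows", "payload": {
  "motion": [
    {"offset": [-0.2,0,0],"turn": 0},
    {"offset": [-0.4,0,0],"turn": 0},
    {"offset": [-0.6,0,0],"turn": 0},
    {"offset": [-0.8,0,0],"turn": 0},
    {"offset": [-1.0,0,0],"turn": 0},
    {"offset": [-1.0,0,0],"turn": 0},
    {"offset": [-1.0,0,0],"turn": 0}
  ]
}}

```text
t: 9.85
eef_pos: [0.5359, 0.0838, 0.21]
ee_rot: [-3.141, -0.001, 3.055]
force: [-3.6, -0.4, 5.9]
width: 0.0479
```

Emit:
{"api": "send_rows", "payload": {
  "motion": [
    {"offset": [-0.2,0,-0.05],"turn": 0},
    {"offset": [-0.4,0,-0.08],"turn": 0},
    {"offset": [-0.6,0,-0.08],"turn": 0},
    {"offset": [-0.8,0,-0.08],"turn": 0},
    {"offset": [-1.0,0,-0.08],"turn": 0},
    {"offset": [-1.0,0,-0.08],"turn": 0},
    {"offset": [-1.0,0,-0.08],"turn": 0}
  ]
}}

```text
t: 10.55
eef_pos: [0.5456, 0.0829, 0.2102]
ee_rot: [-3.141, -0.002, 3.055]
force: [-5.7, 2.8, -2.4]
width: 0.0478
```

```bash
python3 - <<'E'
from h import *
go(.5197+.9963*.0325,.0849-.0861*.0325,.210,-184.94)
g=grab_frame("scene"); cv2.imwrite("pics/s3.png",cv2.resize(g["frame"][180:275,290:400],None,fx=6,fy=6,interpolation=cv2.INTER_CUBIC))
E
```

```text
offset cm [-0.65 -0.02  0.02] turn -0.04 t 10.55 force [-5.73  2.81 -2.44] w 0.0478 rpy [-1.7997e+02 -9.0000e-02  1.7502e+02] q [ 0.51  0.36 -0.49 -0.   -0.71 -2.16]
```

View pics/s3.png

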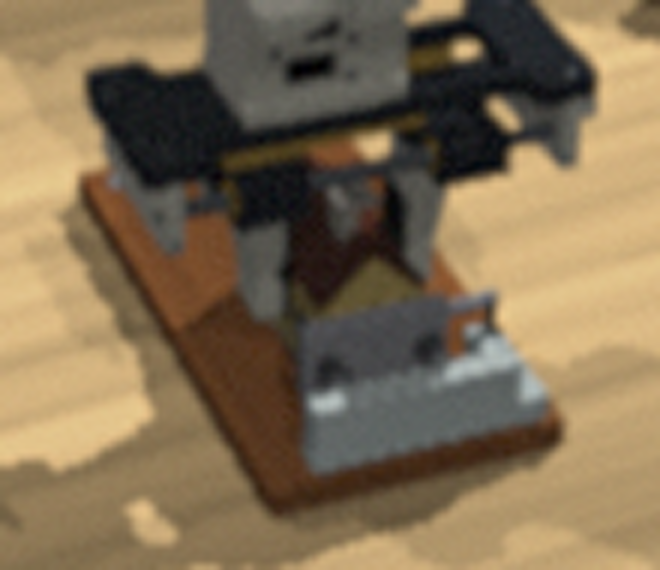

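The gable is flush against the plate and the pointer stands near the first mark (about 5.7 N). I'll advance another 6.5 mm, then hold.

Emit:
{"api": "send_rows", "payload": {
  "motion": [
    {"offset": [-0.2,0,0],"turn": 0},
    {"offset": [-0.4,0,0.02],"turn": 0},
    {"offset": [-0.55,0,0.02],"turn": 0},
    {"offset": [-0.65,0,0.02],"turn": 0},
    {"offset": [-0.65,0,0.02],"turn": 0},
    {"offset": [-0.65,0,0.02],"turn": 0}
  ]
}}

```text
t: 11.2
eef_pos: [0.5518, 0.0824, 0.2102]
ee_rot: [-3.141, -0.002, 3.055]
force: [-7.4, 3.6, 1.2]
width: 0.0477
```

```bash
python3 - <<'E'
from h import *
go(.5197+.9963*.0325,.0849-.0861*.0325,.210,-184.94)
F=[]
f=grab_frame("top")
g=grab_frame("scene"); s=[get_state()["force"]]
for i in range(6): grab_frame("top"); s.append(get_state()["force"])
s=np.array(s);print(s.mean(0),s.std(0)); go(.552,.0821,.21,-184.94)
a=cv2.resize(g["frame"][185:275,300:400],None,fx=4,fy=6,interpolation=cv2.INTER_CUBIC)[:540]
b=cv2.resize(f["frame"][200:290,260:330],None,fx=5.5,fy=6,interpolation=cv2.INTER_CUBIC)[:540]
cv2.imwrite("pics/s4.png",np.hstack([a,b]))
E
```

```text
offset cm [-0.03 -0.02  0.02] turn -0.03 t 11.2 force [-7.41  3.63  1.17] w 0.0477 rpy [-1.7997e+02 -1.3000e-01  1.7503e+02] q [ 0.5   0.37 -0.48 -0.   -0.72 -2.16]
[-7.41512883  3.35826117  0.57159258] [0.49797659 0.33462121 0.27164622]
offset cm [-0.03 -0.03  0.02] turn -0.03 t 11.6 force [-7.72  3.02  0.68] w 0.0478 rpy [-1.7997e+02 -1.3000e-01  1.7503e+02] q [ 0.5   0.37 -0.48 -0.   -0.72 -2.16]
```

View pics/s4.png

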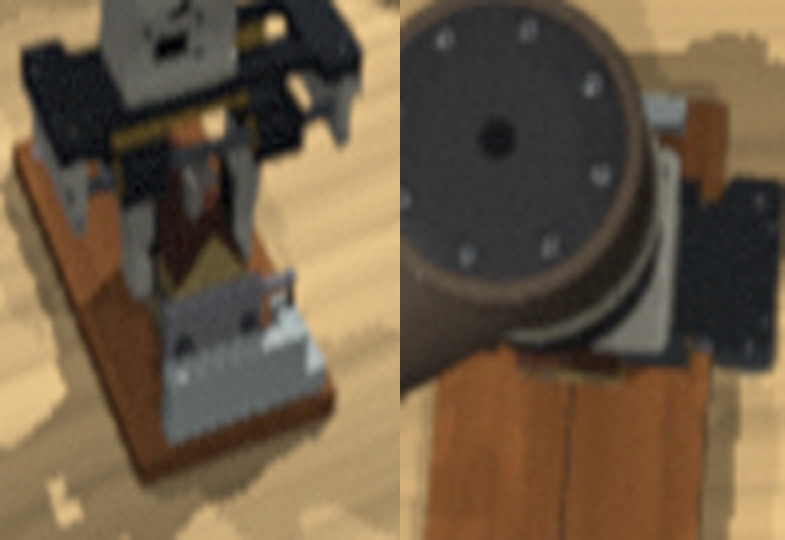

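The gable is flush and central on the plate, and the roof apex lines up with the plate's middle. The force is steady at about 8 N and the pose matches a 21 mm deflection. I'll hold over three seconds.

Emit:
{"api": "send_rows", "payload": {
  "motion": [
    {"offset": [0,0,0],"turn": 0},
    {"offset": [0,0,0],"turn": 0},
    {"offset": [0,0,0],"turn": 0},
    {"offset": [0,0,0],"turn": 0},
    {"offset": [0,0,0],"turn": 0},
    {"offset": [0,0,0],"turn": 0},
    {"offset": [0,0,0],"turn": 0},
    {"offset": [0,0,0],"turn": 0}
  ]
}}

```text
t: 12.4
eef_pos: [0.5517, 0.0824, 0.2102]
ee_rot: [-3.141, -0.002, 3.055]
force: [-7.5, 3.1, -0.6]
width: 0.0482
```

Emit:
{"api": "send_rows", "payload": {
  "motion": [
    {"offset": [0,0,0],"turn": 0},
    {"offset": [0,0,0],"turn": 0},
    {"offset": [0,0,0],"turn": 0},
    {"offset": [0,0,0],"turn": 0},
    {"offset": [0,0,0],"turn": 0},
    {"offset": [0,0,0],"turn": 0},
    {"offset": [0,0,0],"turn": 0},
    {"offset": [0,0,0],"turn": 0}
  ]
}}

```text
t: 13.2
eef_pos: [0.5517, 0.0823, 0.2102]
ee_rot: [-3.141, -0.002, 3.055]
force: [-7.3, 3.9, 0.8]
width: 0.0476
```

Emit:
{"api": "send_rows", "payload": {
  "motion": [
    {"offset": [0,0,0],"turn": 0},
    {"offset": [0,0,0],"turn": 0},
    {"offset": [0,0,0],"turn": 0},
    {"offset": [0,0,0],"turn": 0},
    {"offset": [0,0,0],"turn": 0},
    {"offset": [0,0,0],"turn": 0},
    {"offset": [0,0,0],"turn": 0},
    {"offset": [0,0,0],"turn": 0}
  ]
}}

```text
t: 14.0
eef_pos: [0.5518, 0.0824, 0.2102]
ee_rot: [-3.141, -0.002, 3.055]
force: [-7.2, 3.2, 0.5]
width: 0.0479
```

Emit:
{"api": "send_rows", "payload": {
  "motion": [
    {"offset": [0,0,0],"turn": 0},
    {"offset": [0,0,0],"turn": 0},
    {"offset": [0,0,0],"turn": 0},
    {"offset": [0,0,0],"turn": 0},
    {"offset": [0,0,0],"turn": 0},
    {"offset": [0,0,0],"turn": 0},
    {"offset": [0,0,0],"turn": 0},
    {"offset": [0,0,0],"turn": 0}
  ]
}}

```text
t: 14.8
eef_pos: [0.5517, 0.0824, 0.2102]
ee_rot: [-3.141, -0.002, 3.055]
force: [-8.3, 3.6, 1.1]
width: 0.0477
```

```bash
python3 - <<'E'
from h import *
go(.552,.0821,.21,-184.94)
# stop travel by depth in scene view: plate top edge / free position comparison
f=grab_frame("scene"); T=f["cam_to_world"]
v,u=np.mgrid[200:262,320:395]; P=depthpts(f,np.c_[u.ravel(),v.ravel()])
a=np.radians(-4.94); d=P[:,:2]-[.5197,.0849]; jx=d@[np.cos(a),np.sin(a)]; jy=d@[-np.sin(a),np.cos(a)]
m=(P[:,2]>.036)&(P[:,2]<.05)&(abs(jy)<30e-3)&(jx>.06)&(jx<.1)
print("plate rear face jx",np.median(jx[m]),m.sum(),np.percentile(jx[m],[10,90]))
E
```

```text
offset cm [-0.03 -0.03  0.02] turn -0.03 t 14.8 force [-8.31  3.64  1.09] w 0.0477 rpy [-1.7997e+02 -1.3000e-01  1.7503e+02] q [ 0.5   0.37 -0.48 -0.   -0.72 -2.16]
plate rear face jx 0.07755156136414326 128 [0.07508282 0.08562697]
```

```bash
python3 -c "
from station import *
print(job_done())"
```

```text
the job is handed in; nothing more can be done
None
```

I picked up the house with the chimney across its long walls and set it on the jig bed. Its gable is pressed squarely against the stop, and I handed the job in while still gripping (40 N set) and pressing.

**Press:** the wrist force stayed between about 7 and 8.5 N along the jig for more than three seconds with the tool still. The tool position implies about 21 mm of stop travel, midway between the marks. The picture's depth readings put the stop plate at about 18 to 21 mm of travel.

**Position:** the tool is within 1 mm of the jig's centre line and 0.1° of its axis, by my camera estimate of where the jig lies. The house touched the bed at tool height 0.210 m and the tool is still at that height.

**Not clear-cut:**
- A steady sideways force of about 3.4 N shows at the wrist. It is probably friction at the stop plate, but I did not trace it.
- The picture was too coarse to read the pointer directly against the marks, so the travel comes from the tool position, force and depth.
- I sent the arm only over or clear of the shed and the other things, but did not re-measure where they stand.

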